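# Pack a glue stick in a mailing tube and plug it

### The job

One of the three mailing tubes in the wooden stand is still open: put the glue stick into it, then close it with the loose blue end plug, pushed fully home so that its flange sits flat on the rim. Leave all three tubes upright in the stand, and do not pull out or knock over the two that are already closed.

Things in the scene. Friction and masses are not known exactly. Their poses are not given: they have to be found in the camera images.
- glue_stick: the glue stick with a red cap, a round stick 26 mm in diameter and 96 mm tall, standing upright on the bench, cap up. Origin: centre of its underside; z up along the stick
- stick_middle (a point): the middle of the glue stick, on its axis, 48 mm above its underside
- plug: the loose blue plastic end plug, 38 mm tall, standing on the bench narrow end down. From below: a solid tapered skirt 14.5 mm tall (diameter 39 mm at the bottom, 44.4 mm at the top), a flange 57 mm in diameter from 14.5 to 18 mm, and a round finger grip 25 mm in diameter from 18 to 38 mm. Origin: centre of its underside (the narrow end); z up
- plug_seat (a point): centre of the underside of the plug's flange, 14.5 mm above the plug's underside; it comes to lie on tube_rim when the plug is home
- open_tube: kraft mailing tube standing in a socket of the stand, outer diameter 54 mm, 120 mm tall, with a paper label. Origin: centre of its underside, which rests 8 mm above the bench; z up along the tube. Still open, in any of the three sockets: bore 49 mm in diameter, its floor 3 mm above the underside
- tube_rim (a point): centre of the open tube's mouth, level with its rim, 120 mm above its underside
- closed_tube_a: kraft mailing tube standing in a socket of the stand, outer diameter 54 mm, 120 mm tall, with a paper label. Origin: centre of its underside, which rests 8 mm above the bench; z up along the tube. Already closed with a blue plug like the loose one, whose grip reaches 143.5 mm above the tube's underside
- closed_tube_b: kraft mailing tube standing in a socket of the stand, outer diameter 54 mm, 120 mm tall, with a paper label. Origin: centre of its underside, which rests 8 mm above the bench; z up along the tube. Already closed with a blue plug like the loose one, whose grip reaches 143.5 mm above the tube's underside
- stand: plywood block fixed to the bench, 88 mm (its x) by 232 mm (its y) by 32 mm tall, with three round sockets in a row along its y axis at -78, 0 and +78 mm, 58 mm wide and 24 mm deep. Origin: centre of its underside; z up
Things that resemble listed ones, but are neither listed nor needed, are in the scene too. There is more than one size of the plug; the job needs the smallest.

How it is judged:
By the outcome, as a careful person would: the job done as asked, in the order asked, and still so for the second after the job is handed in, with the robot touching nothing.
It also fails if it takes over 61 s, if anything falls off the work surface, if the arm or the gripper's body presses on something with over 40 N, if the wrist force passes 120 N, or if a joint passes its speed limit or range.

### The arm

A 6-joint arm with a two-finger parallel gripper is mounted at the origin on a cart in front of the work surface, level with it; the furniture and walls round the work are solid. World frame = base frame: x ahead of the robot, y to its left, z up, the work surface at z = 0. Lengths are in mm, angles in degrees, forces in N, time in s.
With the tool pointing down it reaches from about 350 to 800 mm from the base axis. Payload 7.3 kg.
Tool frame: the origin (TCP) lies on the front face of the gripper's body, between the roots of the fingers; the fingertips stand 73 mm ahead of it and the grasp point (between the pads) lies 54 mm ahead of it; z points along the fingers, y is the line along which they close (so a half turn about z gives the same grasp; the last joint's range is limited). The gripper opens to 85 mm and grips with 20 to 120 N. Pads are 22 mm wide; open, the fingers measure 114 mm over their backs; the gripper's body (76 mm by 85 mm) begins 54 mm behind the grasp point. The pads swing forward as they close: fully open they stand 13 mm farther back than shut.
Start: joints at [60.275, 19.595, 87.324, -0, 73.075, -8.365], TCP at [191.201, 488.958, 303.922] pointing down, gripper open.
Joint ranges: [-145.02, 145.02], [-44.19, 115.74], [2.07, 154.8], [-57.11, 237.11], [16.16, 152.29], [-177.93, 177.93]. Speed limits (degrees/s): [147.25, 147.25, 180, 180, 180, 180].

### API

Orientations are given as [roll, pitch, yaw] about the fixed x, y, z axes, in that order (R = Rz(yaw) Ry(pitch) Rx(roll)).
In Python, from rig import ctrl, optics, job gives the robot as it stands.
- The arm moves only by the tool send_rows, never from a script. Its argument "plan" is a list of rows, each a list of 2 entries, a list of its own where there are three numbers: the shift along the tool's x, y, z in cm, then the turn, a rotation vector about the tool's x, y, z in rad. A call has 1 to 8 rows; each row is the pose to reach, as a shift and turn from the pose commanded when the call began, along the tool's axes at that moment; what a row does not reach only later rows make up. A row lasts 1/10 s, in which the tool goes at most 50 mm and 8.59 degrees, less where a joint would pass 70% of its speed; a pose out of reach is approached as far as the arm can. A call with a gripper value outside its range is refused whole. "claw" is the finger opening in cm, from 0 to 8.54, set as the call begins (left out, the last holds). The fingers move at their own pace and stop on an object; "grip_force" is the grip in N (left out, the last holds). Time passes only in rows, so rows that repeat a pose let the fingers close. It gives the time, the measured TCP pose, the force, the opening and the grip force at its end, in the units of the state.
- ctrl.sense(): the state, without advancing time (a new reading comes with each control period).
- optics.camera(name): name is "side" or "top"; returns the picture (400x640x3 uint8, blue, green, red); there is no depth.
- optics.camera_params(name): a dict with "camera_matrix" (3x3 intrinsics, pixels), "k1" (the pictures are not rectified: a ray, as slopes to the right and down, at radius r is drawn at 1 + k1 r^2 times it, then the intrinsics apply), "extrinsics" (4x4, takes a point from camera to world coordinates). Camera axes: x right, y up, looking along -z (the intrinsics and any distortion apply to the point x, -y, -z); pixel columns grow to the right and rows downward; lengths in mm; the calibration is good to about 2 mm. A picture is of the moment at which its call begins. camera_params takes no time and is no camera call.
- job.finish_job(): hands the job in; it is judged then, once.
Trained networks look in the newest picture that a camera, given by its name, has taken for a name from the list of things; names that differ only in an ending like _2 or _b are one class to them, and where a whole thing is asked for, a point or a joint stands for the part that bears it (a point fixed in the world has none). Each returns a list of dicts, best first, with "conf" (0 to 1); they miss things now and then, are a little off and sometimes report something else, mostly with a low value. They report only what shows in the picture. A call takes as long as a camera call. They do not tell look-alikes from the thing itself.
- optics.spot_in(query, camera): "xy" ([column, row] in pixels, amid what is visible of it).
- optics.mark_of(query, camera): "xy" ([column, row] in pixels: a listed point, or the origin of a listed thing).
The state is a dict: "t": time; "qpos": joint angles; "joint_velocities": joint speeds; "effort": joint torques, N m; "tool_pos": TCP position; "tcp_rot": TCP orientation; "wrist_force": force on the tool from outside, world axes, zero at the start; "wrist_torque": the same for the moment, N m; "finger_gap": finger opening in mm; "finger_force": force on a finger pad.
Only numpy, scipy, OpenCV 4.12 (cv2) and the standard library are available. Lean on these libraries where they do the work, as an engineer would, in place of code of your own. Each camera call takes 0.05 s, during which the arm holds its last target. There are 200 camera calls.

## Working session

There is one attempt and no reset: what is moved stays moved. The work goes in short steps, Python scripts to look and compute and a tool call to move; the robot and the scene stay as the last step left them, time stands still between calls to the robot, and variables do not carry over. Pictures are saved under pics/ and viewed, at most 10 in all, crops included, and the job is handed in when it is done.

Besides the shell and the picture viewer there is one more tool, called by a JSON object that holds its "op" and its "data", one argument or row to a line. send_rows: Moves the arm, as the interface text tells. Its arguments: {"type":"object","properties":{"plan":{"type":"array","items":{"type":"array"}},"claw":{"type":"number"},"grip_force":{"type":"number"}},"required":["plan"]}

```bash
ls; mkdir -p pics; cat > h.py <<'E'
import numpy as np, cv2
from rig import ctrl, optics, job
def ray(cam,xy):
    p=optics.camera_params(cam);K=np.array(p["camera_matrix"],float);E=np.array(p["extrinsics"],float)
    d=np.linalg.solve(K,[xy[0],xy[1],1.]);d=d[:2]/d[2]
    u=d.copy()
    for _ in range(30): u=d/(1+p["k1"]*(u@u))
    return E[:3,3],E[:3,:3]@np.array([u[0],-u[1],-1.])
def at_z(cam,xy,z):
    o,v=ray(cam,xy);return o+v*(z-o[2])/v[2]
def proj(cam,P):
    p=optics.camera_params(cam);K=np.array(p["camera_matrix"],float);E=np.array(p["extrinsics"],float)
    c=E[:3,:3].T@(np.array(P,float)-E[:3,3]);u=np.array([c[0],-c[1]])/-c[2]
    u=u*(1+p["k1"]*(u@u));return (K@[u[0],u[1],1])[:2]
def tri(a,b):
    o1,v1=ray("top",a);o2,v2=ray("side",b);v1/=np.linalg.norm(v1);v2/=np.linalg.norm(v2)
    s=np.linalg.lstsq(np.c_[v1,-v2],o2-o1,rcond=None)[0]
    A=o1+s[0]*v1;B=o2+s[1]*v2;return (A+B)/2,np.linalg.norm(A-B)
E
python3 - <<'E'
from h import *
ims={}
for c in("top","side"):
    im=optics.camera(c);cv2.imwrite(f"pics/{c}0.png",im)
    p=optics.camera_params(c);print(c,np.round(np.array(p["extrinsics"]),2).tolist(),np.round(p["camera_matrix"],1).tolist(),p["k1"])
    for q in("stick_middle","plug","plug_seat","tube_rim","open_tube","closed_tube_a","stand"):
        print(q,[(np.round(d["xy"],1).tolist(),round(d["conf"],2)) for d in optics.mark_of(q,c)])
print(ctrl.sense())
E
```

```text
pics
top [[-0.05, 0.98, -0.21, 310.93], [-1.0, -0.05, 0.01, 88.55], [0.0, 0.21, 0.98, 983.37], [0.0, 0.0, 0.0, 1.0]] [[423.2, 0.0, 320.5], [0.0, 423.2, 203.4], [0.0, 0.0, 1.0]] -0.06025336888636918
stick_middle [([219.9, 183.2], 0.82), ([323.3, 168.0], 0.15)]
plug [([242.0, 225.5], 0.91), ([242.7, 270.5], 0.83), ([286.1, 214.9], 0.65)]
plug_seat [([237.7, 222.7], 0.87), ([238.4, 268.8], 0.73), ([283.7, 217.5], 0.56)]
tube_rim [([323.6, 150.6], 0.76)]
open_tube [([323.8, 167.1], 0.88)]
closed_tube_a [([356.6, 168.0], 0.7)]
stand [([358.9, 164.7], 0.64)]
side [[0.63, -0.53, 0.57, 1131.34], [0.78, 0.42, -0.47, -436.53], [0.01, 0.74, 0.67, 870.91], [0.0, 0.0, 0.0, 1.0]] [[449.9, 0.0, 329.5], [0.0, 449.9, 206.2], [0.0, 0.0, 1.0]] -0.0639410663241573
stick_middle [([302.5, 300.6], 0.63), ([408.9, 206.9], 0.6)]
plug [([347.8, 189.9], 0.8), ([344.8, 225.2], 0.77), ([373.8, 206.4], 0.61)]
plug_seat [([347.2, 219.5], 0.56), ([372.3, 201.5], 0.54)]
tube_rim [([351.4, 235.3], 0.69)]
open_tube [([347.6, 262.2], 0.65)]
closed_tube_a [([301.1, 301.5], 0.82), ([325.7, 280.4], 0.81)]
stand [([325.7, 280.6], 0.57)]
{'t': 0.8, 'qpos': array([ 6.02742388e+01,  1.95955278e+01,  8.73250106e+01,  1.02178694e-03,
        7.30766601e+01, -8.36546590e+00]), 'joint_velocities': array([-0.03792013,  0.07740037,  0.07599825, -0.00976713,  0.07390058,
        0.05041903]), 'effort': array([ 1.06455802e-03, -4.33521366e+01, -2.46268004e+01, -1.06627556e-04,
        6.99053589e-05, -4.73838824e-06]), 'tool_pos': array([191.20071174, 488.9480079 , 303.91501099]), 'tcp_rot': array([ 1.79997086e+02, -5.59558774e-04,  1.58639407e+02]), 'wrist_force': array([ 0.67748109,  0.22701578, -0.68063429]), 'wrist_torque': array([-0.0547261 ,  0.03545993, -0.0242546 ]), 'finger_force': 0.0, 'finger_gap': 85.33202892683077}
```

View pics/top0.png

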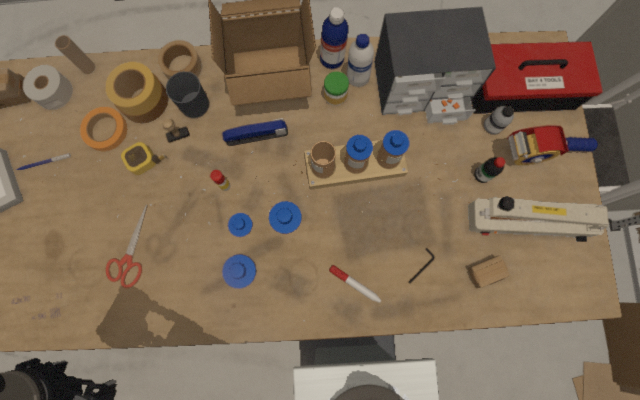

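View pics/side0.png

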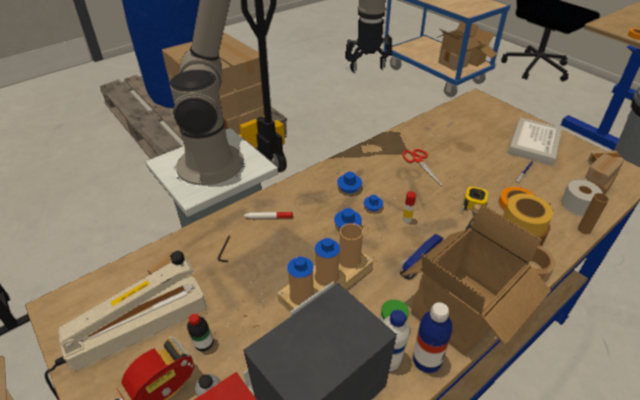

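Top view: three loose blue plugs at (240,225), (285,217) and (239,270). (240,225) looks smallest (side view: (373,203)). The open tube is at (323,157), the glue stick at (219,181), and the closed tubes at (358,150) and (396,147). I'll measure these and confirm with an enlarged crop.

```bash
python3 - <<'E'
from h import *
for n,a,b,z in (("stick_mid",(219.9,183.2),(408.9,206.9),48),("seat small",(237.7,222.7) ,(372.3,201.5),14.5),("rim",(323.6,150.6),(351.4,235.3),128),("tube",(323.8,167.1),(347.6,262.2),8)):
    P,e=tri(a,b);print(n,P.round(1),round(e,1),at_z("top",a,z).round(1),at_z("side",b,z).round(1))
im=cv2.imread("pics/top0.png")
hsv=cv2.cvtColor(im,cv2.COLOR_BGR2HSV)
m=cv2.inRange(hsv,(100,120,60),(125,255,255))
n,l,s,c=cv2.connectedComponentsWithStats(m)
for i in range(1,n):
    if s[i,4]>150:print(s[i],c[i].round(1),at_z("top",c[i],18).round(1))
a=cv2.resize(im[130:290,200:420],None,fx=3.6,fy=3.6,interpolation=2)
cv2.imwrite("pics/crop0.png",a[:600,:800])
E
```

```text
stick_mid [570.8 307.1  44.5] 2.7 [568.9 305.1  48. ] [573.6 305.3  48. ]
seat small [477.2 266.9  23.1] 7.7 [481.  271.8  14.5] [469.2 270.1  14.5]
rim [607.9  64.6 121.5] 2.2 [606.3  65.7 128. ] [612.   59.2 128. ]
tube [601.4  63.6  21.2] 2.5 [606.1  64.4   8. ] [592.5  70.2   8. ]
[323  19  25  23 374] [334.8  30.8] [968.4  15.5  18. ]
[223 121  63  20 491] [252.8 129.2] [708.6 231.5  18. ]
[383 131  26  24 488] [395.5 142.4] [ 655.8 -111.7   18. ]
[347 135  26  25 502] [359.1 147. ] [648.7 -22.9  18. ]
[568 138  29  13 320] [582.2 144. ] [ 629.8 -576.    18. ]
[269 202  32  31 784] [284.7 216.9] [488.  161.8  18. ]
[229 213  23  23 415] [239.9 224.4] [476.2 266.2  18. ]
[224 255  31  32 717] [240.  269.7] [372.1 267.6  18. ]
```

View pics/crop0.png

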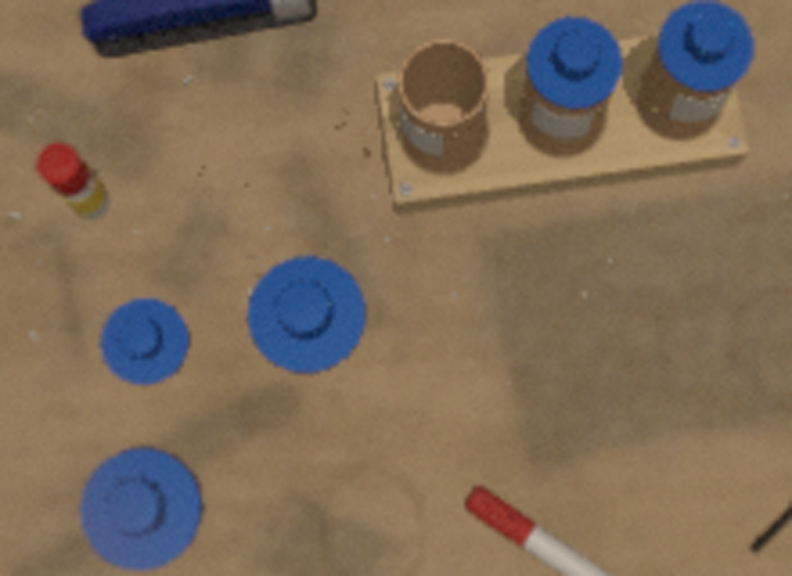

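The crop confirms it: the plug at crop (145,340), i.e. top (240,225), is clearly smaller than the other two and matches a 57 mm flange. The open tube is the leftmost in the stand. Next I'll refine the positions.

```bash
python3 - <<'E'
from h import *
for n,a,z in(("cap top",(216.9,174.2),96),("rim",(323.2,153.3),128),("fl a",(359.2,147.2),131),("fl b",(395.8,142.8),131)):print(n,at_z("top",a,z).round(1))
im=cv2.imread("pics/side0.png");hsv=cv2.cvtColor(im,cv2.COLOR_BGR2HSV)
for nm,m,z in(("blue",cv2.inRange(hsv,(100,120,60),(125,255,255)),20),("red",cv2.inRange(hsv,(0,150,80),(8,255,255))|cv2.inRange(hsv,(172,150,80),(180,255,255)),85)):
    n,l,s,c=cv2.connectedComponentsWithStats(m)
    for i in range(1,n):
        if 80<s[i,4]<900 and 250<c[i][0]<420 and c[i][1]>150:print(nm,s[i],c[i].round(1),at_z("side",c[i],z).round(1))
for P in((476,266,18),(476,266,24),(570,306,48),(570,306,96),(607,63,128),(607,63,8)):print(P,proj("top",P).round(1),proj("side",P).round(1))
a=cv2.resize(im[165:325,260:430],None,fx=3.6,fy=3.6,interpolation=2);cv2.imwrite("pics/crop1.png",a)
E
```

```text
cap top [576.4 300.5  96. ]
rim [600.3  66.9 128. ]
fl a [608.7 -10.1 131. ]
fl b [614.5 -88.8 131. ]
blue [338 172  24  21 368] [349.3 182.3] [367.9 270.8  20. ]
blue [364 195  19  16 223] [372.9 202.7] [478.4 263.3  20. ]
blue [335 208  26  20 333] [347.  217.2] [477.4 167.1  20. ]
blue [315 238  25  20 369] [326.9 248. ] [531.   53.1  20. ]
blue [288 257  25  20 408] [300.  266.8] [538.3 -37.4  20. ]
blue [391 310  15  16 194] [397.6 317.7] [791.8  44.   20. ]
red [402 149  26  14 199] [414.8 155.1] [451.4 453.5  85. ]
red [406 191  10  15 123] [410.3 197.7] [575.9 301.3  85. ]
red [277 212  16   6  94] [284.3 214.5] [420.3   3.3  85. ]
(476, 266, 18) [239.9 224.4] [373.  202.4]
(476, 266, 24) [239.5 224. ] [373.1 200.8]
(570, 306, 48) [219.5 182.8] [408.1 206.1]
(570, 306, 96) [214.4 177.2] [410.4 192.7]
(607, 63, 128) [324.8 150.2] [351.2 233.3]
(607, 63, 8) [324.3 166.7] [349.2 267.1]
```

View pics/crop1.png

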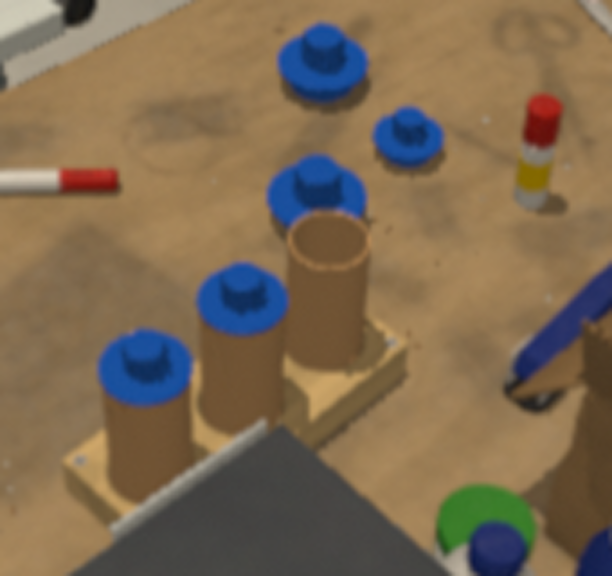

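The positions agree: stick ≈(575,302), plug ≈(476,266), rim ≈(601,66.5,128), row tilted 5.2°, so I close the fingers at yaw ≈95. Moving above the stick.

{"op": "send_rows", "data": {
  "plan": [
    [[-42.5,-3.4,7.4],[0,0,1.107]],
    [[-42.5,-3.4,7.4],[0,0,1.107]],
    [[-42.5,-3.4,7.4],[0,0,1.107]],
    [[-42.5,-3.4,7.4],[0,0,1.107]],
    [[-42.5,-3.4,7.4],[0,0,1.107]],
    [[-42.5,-3.4,7.4],[0,0,1.107]],
    [[-42.5,-3.4,7.4],[0,0,1.107]],
    [[-42.5,-3.4,7.4],[0,0,1.107]]
  ],
  "claw": 6,
  "grip_force": 40
}}

```text
t: 1.6
tool_pos: [547.4, 315.4, 235.2]
tcp_rot: [180.0, -0.0, 94.9]
wrist_force: [0.5, 1.1, 0.2]
finger_gap: 60.2
finger_force: 0.0
```

{"op": "send_rows", "data": {
  "plan": [
    [[0,0,0],[0,0,0]],
    [[0,0,0],[0,0,0]],
    [[0,0,0],[0,0,0]]
  ]
}}

```text
t: 1.9
tool_pos: [544.9, 317.1, 235.6]
tcp_rot: [-180.0, -0.0, 95.3]
wrist_force: [0.2, 0.7, -1.4]
finger_gap: 60.0
finger_force: 0.0
```

```bash
cat >> h.py <<'E'
def delta(P,yaw=None):
    s=ctrl.sense();t=np.radians(s["tcp_rot"][2]);d=np.array(P)-s["tool_pos"]
    c,n=np.cos(t),np.sin(t)
    print("cm",(np.array([c*d[0]+n*d[1],n*d[0]-c*d[1],-d[2]])/10).round(2),"turn z",None if yaw is None else round(-np.radians(yaw)+t,3), s["tool_pos"].round(1),s["tcp_rot"].round(1),"t",s["t"])
E
python3 -c "
from h import *
for c in('top','side'):
    im=optics.camera(c);cv2.imwrite(f'pics/{c}1.png',im)
delta((575,302,138),95.2)
a=cv2.imread('pics/top1.png')[120:260,150:340];b=cv2.imread('pics/side1.png')[90:230,330:500]
cv2.imwrite('pics/c1.png',np.hstack([cv2.resize(a,(400,295),interpolation=2),cv2.resize(b,(400,295),interpolation=2)]))"
```

```text
cm [-1.83  2.88  9.81] turn z 0.002 [544.6 317.6 236.1] [180.   -0.   95.3] t 2.0
```

View pics/c1.png

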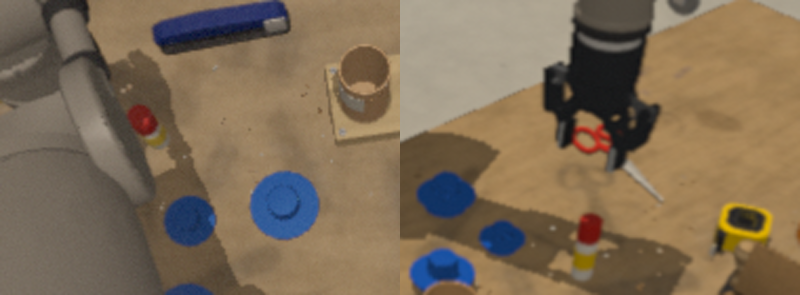

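Stick still standing at about (409,205) in the side view, and the gripper is above it and short of it, as expected. Moving over it, then down.

{"op": "send_rows", "data": {
  "plan": [
    [[-1.83,2.88,0],[0,0,0]],
    [[-1.83,2.88,0],[0,0,0]],
    [[-1.83,2.88,0],[0,0,0]],
    [[-1.83,2.88,3],[0,0,0]],
    [[-1.83,2.88,6],[0,0,0]],
    [[-1.83,2.88,9],[0,0,0]],
    [[-1.83,2.88,9.8],[0,0,0]],
    [[-1.83,2.88,9.8],[0,0,0]]
  ]
}}

```text
t: 2.8
tool_pos: [574.8, 301.5, 136.7]
tcp_rot: [-179.9, 0.0, 95.3]
wrist_force: [-0.3, 0.5, 0.3]
finger_gap: 59.7
finger_force: 0.0
```

{"op": "send_rows", "data": {
  "plan": [
    [[0,0,0],[0,0,0]],
    [[0,0,0],[0,0,0]],
    [[0,0,0],[0,0,0]],
    [[0,0,0],[0,0,0]],
    [[0,0,0],[0,0,0]],
    [[0,0,0],[0,0,0]],
    [[0,0,0],[0,0,0]],
    [[0,0,0],[0,0,0]]
  ],
  "claw": 1.5
}}

```text
t: 3.6
tool_pos: [576.7, 301.4, 139.5]
tcp_rot: [179.8, -0.1, 95.2]
wrist_force: [-0.7, 0.4, 6.9]
finger_gap: 25.4
finger_force: 39.3
```

Gripped (25.4 mm). Lifting 15 cm.

{"op": "send_rows", "data": {
  "plan": [
    [[0,0,-3],[0,0,0]],
    [[0,0,-6],[0,0,0]],
    [[0,0,-10],[0,0,0]],
    [[0,0,-15],[0,0,0]],
    [[0,0,-15],[0,0,0]],
    [[0,0,-15],[0,0,0]]
  ]
}}

```text
t: 4.2
tool_pos: [576.2, 301.1, 289.3]
tcp_rot: [179.8, -0.1, 95.2]
wrist_force: [-0.0, 0.2, -0.1]
finger_gap: 25.2
finger_force: 39.3
```

```bash
python3 -c "
from h import *
delta((601.5,66.5,289),95.2)
print(ctrl.sense()['finger_gap'])
optics.camera('side');print(optics.mark_of('stick_middle','side'))"
```

```text
cm [-23.59   0.39   0.03] turn z 0.0 [576.2 301.1 289.3] [ 1.798e+02 -1.000e-01  9.520e+01] t 4.2
25.201574152017155
[]
```

{"op": "send_rows", "data": {
  "plan": [
    [[-3.0,0.1,0],[0,0,0]],
    [[-7.0,0.1,0],[0,0,0]],
    [[-11.0,0.2,0],[0,0,0]],
    [[-15.0,0.3,0],[0,0,0]],
    [[-19.0,0.3,0],[0,0,0]],
    [[-22.0,0.4,0],[0,0,0]],
    [[-23.6,0.4,0],[0,0,0]],
    [[-23.6,0.4,0],[0,0,0]]
  ]
}}

```text
t: 5.1
tool_pos: [601.3, 64.6, 286.2]
tcp_rot: [-179.9, -0.0, 95.1]
wrist_force: [0.4, -0.0, -0.4]
finger_gap: 25.2
finger_force: 39.4
```

{"op": "send_rows", "data": {
  "plan": [
    [[0,0,0],[0,0,0]],
    [[0,0,0],[0,0,0]]
  ]
}}

```text
t: 5.3
tool_pos: [601.2, 67.9, 287.1]
tcp_rot: [-180.0, -0.0, 95.3]
wrist_force: [-0.9, -0.3, 0.0]
finger_gap: 25.2
finger_force: 39.4
```

```bash
python3 -c "
from h import *
delta((601.5,66.5,207),95.2)
for c in('top','side'):
    im=optics.camera(c);cv2.imwrite(f'pics/{c}2.png',im)
a=cv2.imread('pics/top2.png')[90:240,250:420];b=cv2.imread('pics/side2.png')[120:320,260:450]
cv2.imwrite('pics/c2.png',np.hstack([cv2.resize(a,(400,353),interpolation=2),cv2.resize(b,(400,421),interpolation=2)[:353]]))"
```

```text
cm [-0.14  0.02  8.01] turn z 0.002 [601.2  67.9 287.1] [-180.    -0.    95.3] t 5.3
```

View pics/c2.png

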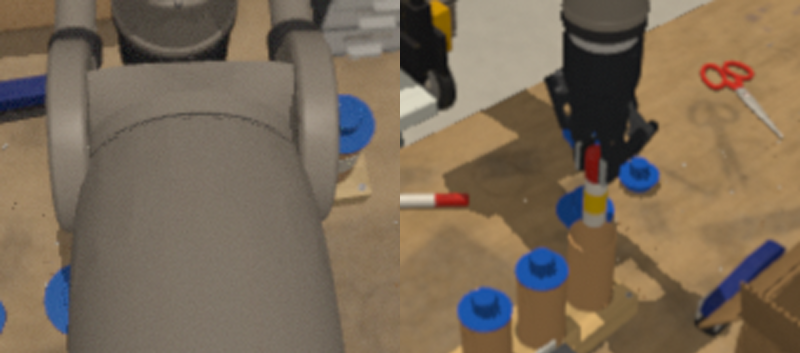

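Side view: stick's base at (352,225), just above the open mouth at (351,232), centred. Lowering and watching the force.

{"op": "send_rows", "data": {
  "plan": [
    [[0,0,1],[0,0,0]],
    [[0,0,2],[0,0,0]],
    [[0,0,3],[0,0,0]],
    [[0,0,4.5],[0,0,0]],
    [[0,0,6],[0,0,0]],
    [[0,0,7.5],[0,0,0]],
    [[0,0,8.0],[0,0,0]],
    [[0,0,8.0],[0,0,0]]
  ]
}}

```text
t: 6.2
tool_pos: [600.9, 66.3, 206.2]
tcp_rot: [-179.9, -0.0, 95.2]
wrist_force: [-0.2, -0.2, 0.1]
finger_gap: 25.2
finger_force: 39.4
```

{"op": "send_rows", "data": {
  "plan": [
    [[0,0,0],[0,0,0]],
    [[0,0,0],[0,0,0]],
    [[0,0,0],[0,0,0]]
  ]
}}

```text
t: 6.5
tool_pos: [601.7, 66.3, 208.2]
tcp_rot: [179.9, 0.0, 95.2]
wrist_force: [0.7, -0.1, -0.2]
finger_gap: 25.1
finger_force: 39.4
```

No contact. Releasing, then rising.

{"op": "send_rows", "data": {
  "plan": [
    [[0,0,0],[0,0,0]],
    [[0,0,0],[0,0,0]],
    [[0,0,0],[0,0,0]],
    [[0,0,0],[0,0,0]],
    [[0,0,0],[0,0,0]],
    [[0,0,-3],[0,0,0]],
    [[0,0,-7],[0,0,0]],
    [[0,0,-7],[0,0,0]]
  ],
  "claw": 5
}}

```text
t: 7.3
tool_pos: [603.4, 66.4, 283.3]
tcp_rot: [179.4, 0.1, 95.2]
wrist_force: [-0.4, -0.6, 0.3]
finger_gap: 50.1
finger_force: 0.0
```

```bash
python3 -c "
from h import *
delta((477,265.5,230),95.2)"
```

```text
cm [ 20.98 -10.78   5.33] turn z 0.0 [603.4  66.4 283.3] [1.794e+02 1.000e-01 9.520e+01] t 7.3
```

{"op": "send_rows", "data": {
  "plan": [
    [[21,-10.8,0],[0,0,0]],
    [[21,-10.8,0],[0,0,0]],
    [[21,-10.8,0],[0,0,0]],
    [[21,-10.8,0],[0,0,0]],
    [[21,-10.8,0],[0,0,0]],
    [[21,-10.8,5],[0,0,0]],
    [[21,-10.8,5],[0,0,0]],
    [[21,-10.8,5],[0,0,0]]
  ]
}}

```text
t: 8.1
tool_pos: [474.7, 265.3, 227.3]
tcp_rot: [-179.9, 0.0, 95.2]
wrist_force: [1.1, -0.2, 0.5]
finger_gap: 49.8
finger_force: 0.0
```

```bash
python3 -c "
from h import *
for c in('top','side'):
    im=optics.camera(c);cv2.imwrite(f'pics/{c}3.png',im)
delta((477,265.5,93),95.2)
a=cv2.imread('pics/top3.png')[100:250,240:430];b=cv2.imread('pics/side3.png')[120:320,260:450]
cv2.imwrite('pics/c3.png',np.hstack([cv2.resize(a,(400,316),interpolation=2),cv2.resize(b,(400,421),interpolation=2)[:316]]))"
```

```text
cm [1.000e-02 1.000e-01 1.361e+01] turn z -0.001 [476.  265.3 229.1] [179.9  -0.   95.1] t 8.2
```

View pics/c3.png

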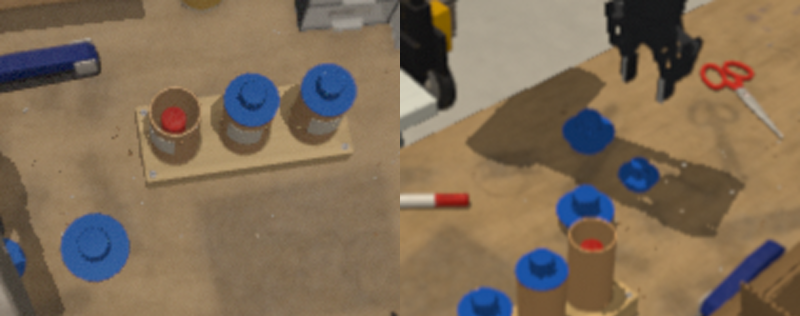

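The glue stick is inside the open tube: its red cap shows within the rim at crop (173,120). Descending on the small plug.

{"op": "send_rows", "data": {
  "plan": [
    [[0,0.1,4],[0,0,0]],
    [[0,0.1,8],[0,0,0]],
    [[0,0.1,11],[0,0,0]],
    [[0,0.1,12.5],[0,0,0]],
    [[0,0.1,13.5],[0,0,0]],
    [[0,0.1,13.5],[0,0,0]],
    [[0,0.1,13.5],[0,0,0]],
    [[0,0.1,13.5],[0,0,0]]
  ]
}}

```text
t: 9.0
tool_pos: [476.7, 266.0, 94.0]
tcp_rot: [179.8, -0.0, 95.2]
wrist_force: [-0.2, -0.9, 0.8]
finger_gap: 50.3
finger_force: 0.0
```

{"op": "send_rows", "data": {
  "plan": [
    [[0,0,0],[0,0,0]],
    [[0,0,0],[0,0,0]],
    [[0,0,0],[0,0,0]],
    [[0,0,0],[0,0,0]],
    [[0,0,0],[0,0,0]],
    [[0,0,0],[0,0,0]]
  ],
  "claw": 1.5,
  "grip_force": 60
}}

```text
t: 9.6
tool_pos: [476.2, 266.0, 93.6]
tcp_rot: [179.9, -0.0, 95.2]
wrist_force: [-0.9, 0.1, 6.5]
finger_gap: 22.1
finger_force: 58.6
```

{"op": "send_rows", "data": {
  "plan": [
    [[0,0,-2],[0,0,0]],
    [[0,0,-5],[0,0,0]],
    [[0,0,-9],[0,0,0]],
    [[0,0,-14],[0,0,0]],
    [[0,0,-18],[0,0,0]],
    [[0,0,-18],[0,0,0]],
    [[0,0,-18],[0,0,0]],
    [[0,0,-18],[0,0,0]]
  ]
}}

```text
t: 10.4
tool_pos: [475.1, 265.5, 271.3]
tcp_rot: [-179.9, 0.0, 95.2]
wrist_force: [-0.7, 0.1, -0.2]
finger_gap: 22.3
finger_force: 58.9
```

```bash
python3 -c "
from h import *
for c in('top','side'):
    im=optics.camera(c);cv2.imwrite(f'pics/{c}4.png',im)
s=ctrl.sense();print(s['finger_gap'],s['wrist_force'])
p=s['tool_pos']
for z in(-71,-89.5):print(proj('side',p+[0,0,z]).round(1))
delta((601.5,66.5,273.6),95.2)
b=cv2.imread('pics/side4.png')[70:270,280:450]
cv2.imwrite('pics/c4.png',cv2.resize(b,(510,600),interpolation=2))"
```

```text
21.927306847246864 [ 0.10864026  0.12112307 -0.82281655]
[377.8 149.7]
[377.2 155.6]
cm [-20.97  10.77  -0.26] turn z 0.0 [475.2 265.5 271. ] [-179.8    0.    95.2] t 10.5
```

View pics/c4.png

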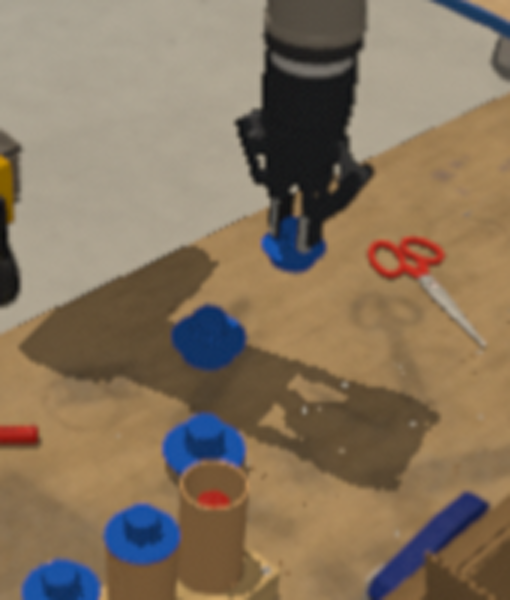

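Plug held level at (378,151), as predicted. Moving over the rim.

{"op": "send_rows", "data": {
  "plan": [
    [[-3,1.5,0],[0,0,0]],
    [[-7,3.6,0],[0,0,0]],
    [[-11,5.7,0],[0,0,0]],
    [[-15,7.7,0],[0,0,0]],
    [[-18.5,9.5,0],[0,0,0]],
    [[-20.5,10.5,0],[0,0,0]],
    [[-21,10.8,0],[0,0,0]],
    [[-21,10.8,0],[0,0,0]]
  ]
}}

```text
t: 11.3
tool_pos: [602.3, 65.9, 271.2]
tcp_rot: [-179.9, -0.0, 95.1]
wrist_force: [-0.0, 0.5, 0.0]
finger_gap: 22.2
finger_force: 58.9
```

{"op": "send_rows", "data": {
  "plan": [
    [[0,0,1],[0,0,0]],
    [[0,0,2],[0,0,0]],
    [[0,0,3],[0,0,0]],
    [[0,0,3.5],[0,0,0]],
    [[0,0,3.5],[0,0,0]],
    [[0,0,3.5],[0,0,0]]
  ]
}}

```text
t: 11.9
tool_pos: [602.4, 66.6, 237.6]
tcp_rot: [180.0, -0.0, 95.2]
wrist_force: [0.3, 0.1, 0.1]
finger_gap: 22.3
finger_force: 58.9
```

```bash
python3 -c "
from h import *
im=optics.camera('side');cv2.imwrite('pics/side5.png',im)
delta((601.5,66.5,207),95.2)
b=im[170:290,300:420]
cv2.imwrite('pics/c5.png',cv2.resize(b,(600,600),interpolation=2))
print(proj('side',(601.5,66.5,128)).round(1))"
```

```text
cm [ 0.01 -0.11  3.09] turn z 0.0 [602.6  66.5 237.9] [180.    0.   95.2] t 11.95
[350.8 231.3]
```

View pics/c5.png

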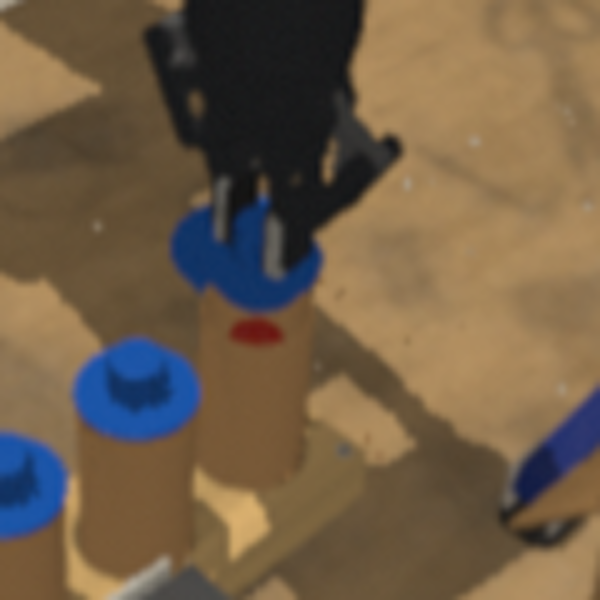

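Plug centre at crop x≈260 against tube x≈256, so they are aligned (the blue at left is the big plug behind). Lowering slowly.

{"op": "send_rows", "data": {
  "plan": [
    [[0,-0.1,0.5],[0,0,0]],
    [[0,-0.1,1.0],[0,0,0]],
    [[0,-0.1,1.3],[0,0,0]],
    [[0,-0.1,1.6],[0,0,0]],
    [[0,-0.1,1.9],[0,0,0]],
    [[0,-0.1,2.1],[0,0,0]],
    [[0,-0.1,2.1],[0,0,0]],
    [[0,-0.1,2.1],[0,0,0]]
  ]
}}

```text
t: 12.75
tool_pos: [601.4, 66.4, 216.5]
tcp_rot: [180.0, -0.0, 95.2]
wrist_force: [-0.6, -0.4, 0.8]
finger_gap: 22.6
finger_force: 58.9
```

{"op": "send_rows", "data": {
  "plan": [
    [[0,0,0.2],[0,0,0]],
    [[0,0,0.4],[0,0,0]],
    [[0,0,0.6],[0,0,0]],
    [[0,0,0.7],[0,0,0]],
    [[0,0,0.8],[0,0,0]],
    [[0,0,0.8],[0,0,0]]
  ]
}}

```text
t: 13.35
tool_pos: [601.4, 66.4, 208.4]
tcp_rot: [-180.0, -0.0, 95.2]
wrist_force: [0.1, -0.3, -0.2]
finger_gap: 22.2
finger_force: 58.9
```

{"op": "send_rows", "data": {
  "plan": [
    [[0,0,0.05],[0,0,0]],
    [[0,0,0.1],[0,0,0]],
    [[0,0,0.15],[0,0,0]],
    [[0,0,0.15],[0,0,0]]
  ]
}}

```text
t: 13.75
tool_pos: [601.5, 66.3, 207.2]
tcp_rot: [180.0, -0.0, 95.2]
wrist_force: [-0.6, -0.1, 0.6]
finger_gap: 22.5
finger_force: 59.0
```

{"op": "send_rows", "data": {
  "plan": [
    [[0,0,0.05],[0,0,0]],
    [[0,0,0.1],[0,0,0]],
    [[0,0,0.1],[0,0,0]],
    [[0,0,0.1],[0,0,0]]
  ]
}}

```text
t: 14.15
tool_pos: [601.6, 66.3, 207.1]
tcp_rot: [179.9, 0.0, 95.2]
wrist_force: [-1.8, -0.3, 5.9]
finger_gap: 22.9
finger_force: 59.6
```

{"op": "send_rows", "data": {
  "plan": [
    [[0,0,0.05],[0,0,0]],
    [[0,0,0.1],[0,0,0]],
    [[0,0,0.1],[0,0,0]],
    [[0,0,0.1],[0,0,0]]
  ]
}}

```text
t: 14.55
tool_pos: [601.8, 66.4, 207.1]
tcp_rot: [179.9, 0.0, 95.2]
wrist_force: [-3.2, -0.1, 11.1]
finger_gap: 22.9
finger_force: 60.2
```

Contact right at the predicted height (207.1), and force rises without further travel. A bit more push, then release and rise.

{"op": "send_rows", "data": {
  "plan": [
    [[0,0,0.1],[0,0,0]],
    [[0,0,0.2],[0,0,0]],
    [[0,0,0.2],[0,0,0]],
    [[0,0,0.2],[0,0,0]]
  ]
}}

```text
t: 14.95
tool_pos: [602.1, 66.3, 207.1]
tcp_rot: [179.7, 0.0, 95.2]
wrist_force: [-6.3, -0.1, 23.3]
finger_gap: 22.2
finger_force: 61.4
```

{"op": "send_rows", "data": {
  "plan": [
    [[0,0,-0.4],[0,0,0]],
    [[0,0,-0.4],[0,0,0]],
    [[0,0,-0.4],[0,0,0]],
    [[0,0,-0.4],[0,0,0]],
    [[0,0,-0.4],[0,0,0]],
    [[0,0,-2],[0,0,0]],
    [[0,0,-6],[0,0,0]],
    [[0,0,-9],[0,0,0]]
  ],
  "claw": 5
}}

```text
t: 15.75
tool_pos: [601.5, 66.3, 294.3]
tcp_rot: [-180.0, -0.0, 95.2]
wrist_force: [0.7, 0.1, -0.2]
finger_gap: 49.9
finger_force: 0.0
```

{"op": "send_rows", "data": {
  "plan": [
    [[10,-10,-3],[0,0,0]],
    [[20,-15,-3],[0,0,0]],
    [[20,-15,-3],[0,0,0]],
    [[20,-15,-3],[0,0,0]],
    [[20,-15,-3],[0,0,0]],
    [[20,-15,-3],[0,0,0]],
    [[20,-15,-3],[0,0,0]]
  ]
}}

```text
t: 16.45
tool_pos: [433.3, 252.7, 323.2]
tcp_rot: [180.0, 0.0, 95.4]
wrist_force: [-0.2, -0.0, 0.9]
finger_gap: 49.9
finger_force: 0.0
```

```bash
python3 -c "
from h import *
im=optics.camera('side');t=optics.camera('top')
cv2.imwrite('pics/c6.png',np.hstack([cv2.resize(t[100:220,290:430],(400,343),interpolation=2),cv2.resize(im[200:320,270:410],(400,343),interpolation=2)]))
delta((600,66,300))"
```

```text
cm [-19.95  14.81   2.28] turn z None [434.5 251.3 322.8] [180.    0.   95.2] t 16.55
```

View pics/c6.png

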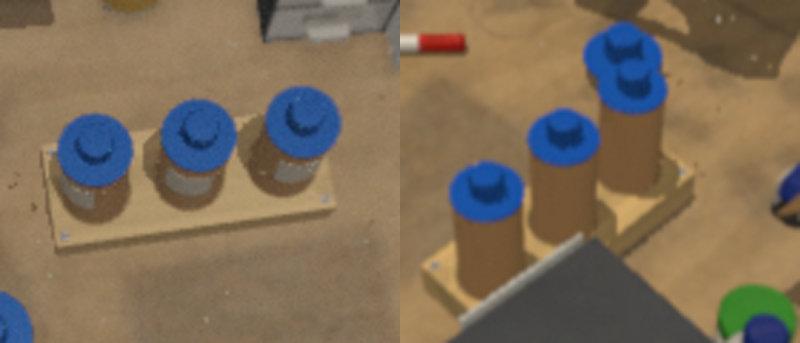

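All three tubes stand upright with flanges flat and alike: top crop (95,150), (198,136), (303,123). The arm is clear. Handing in.

```bash
python3 -c "
from h import *
print(job.finish_job())"
```

```text
the job is handed in; nothing more can be done
None
```

The glue stick is in the open tube, the smallest blue plug is pushed home with its flange flat on the rim, all three tubes stand upright, and the job was handed in at about 17 s.

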